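Push the slide carriage home in the imaging hood

TASK

Pinch the two catch paddles of the parked slide carriage together to free it, draw it a little way along its channel and let go, then push it by the middle of its rear wall right into the imaging hood until it rests fully home against the hidden backstop. Pushed off-centre the carriage cocks and jams, so do not force it, against the walls or the stop; let go of it at the end and leave the things standing around where they are.

Things in the scene. Friction and masses are not known exactly. Their poses are not given: they have to be found in the camera images.
- imager: Fixed imaging station: aluminium channel with a white hood over its far end. Origin on the bench below the middle of the hood's front edge, x along the channel's centre line into the hood, z up. Channel x -175 to 132 mm, near end open; floor 6 mm thick; rubber-lined walls at y +-77.5, 47 mm high, with lips in to y +-71 at height 43 to 47 that keep the carriage from lifting out.
- imager_mouth (a point): Middle of the hood's front edge, on the channel floor (imager x 0, z 6 mm). The hood reaches from here to x 140 mm, y +-97, top 165 mm, lens housing on top to 215. Its opening is 115 mm high above the bench, 155 wide; a 50 mm thick head overhangs it, so a hand following the carriage in must lean back about 45 degrees toward the open end, fingertips leading.
- carriage: Grey carriage with four upright glass slides, 70 mm long (x), 150 wide (y), walls 34 high, about 0.6 kg. Origin: centre of its underside, x toward the hood, z up. Runs on the channel floor, 2.5 mm play each side, locked at first with its origin at imager x -105 mm. Drag 3 to 6 N. Pushed well off its centre line (over 25 mm) it can cock and jam; within 10 mm it runs. Stays where left.
- carriage_rear (a point): Place to push: on the carriage's flat upright rear face (150 mm wide, 34 high), on its centre line (dark engraved mark), 20 mm above the underside. Axes as the carriage's. At home it lies 12 to 36 mm inside the hood's front edge.
- catch_mid (a point): Midpoint between the two catch paddles, 45 mm above the carriage's underside, at carriage x -21 mm. Two upright dark steel paddles, each 20 mm wide (x), 10 thick, 24 to 66 mm above the underside, outer faces at y +-30 mm (60 across; 40 when fully pinched). Clear space outside them: 40 mm each side. Axes as the carriage's.
- catch_l (a joint): Left (+y) paddle: 0 = sprung out, 0.010 m = fully pinched toward the middle; spring 1 to 3.5 N. Each paddle bears a 10 mm pin that sits in a slot of the channel wall; 8 mm of travel on both surely frees the carriage. When it has moved 25 mm toward the hood the slots are passed and the paddles may be let go; the pins then rub on the walls at about 5 mm of travel.
- catch_r (a joint): Right (-y) paddle, mirror image of the left: 0 = sprung out, 0.010 m = fully pinched toward the middle.
- feeler (a joint): Sprung pin that stands 8 mm out of the middle of the backstop, a rigid block across the channel deep in the hood: 0 = out, 0.008 m = flush, carriage front at the backstop (home). Spring 0.4 to 1.2 N, less than the drag. The backstop's face is at imager x 82 to 106 mm, set differently each time, hidden and not readable: feel for it. It does not give.
- timer: Bystander: cream round lab timer with a dial on top, 68 mm across, 48 mm high; origin at the centre of its underside.
- beaker: Bystander: empty glass beaker, 59 mm across, 71 mm high; origin at the centre of its underside.
- dropper: Bystander: brown dropper bottle with black teat, 37 mm across, 96 mm high; origin at the centre of its underside.
There are look-alikes about, which are no part of the job. Leave any green or orange look-alike of the carriage alone.

How it is judged:
On the way, in this order (a step that is already met when the one before it is completed fails the run):
1. both catch paddles pinched in by more than 5 mm at once (value of joint each of catch_l, catch_r above 0.005 m), for 0.1 s.
2. the carriage drawn more than 20 mm from its parked place toward the hood (x of carriage in the frame of imager above -0.085 m), for 0.1 s.
At the end, for the whole second after the job is handed in: the carriage at rest, let go, fully home in the hood: its front within 2 mm of the backstop (feeler pressed in more than 6 of its 8 mm) (value of joint feeler above 0.006 m and x of carriage in the frame of imager above 0.04 m and linear speed of carriage below 0.01 m/s); the robot touches nothing.
It fails at once if the carriage forced: jammed or rammed against the channel walls or the backstop with more than 60 N while the paddles are not pinched (contact force between carriage and imager above 60 N and not (value of joint each of catch_l, catch_r above 0.008 m)).
It fails at once if a bystander (timer, beaker, dropper bottle) moved more than 20 mm (distance of any of timer, beaker, dropper from where it was at the start of the episode above 0.02 m).
It also fails if it takes over 51 s, if anything falls off the work surface, if the arm or the gripper's body presses on something with over 40 N, if the wrist force passes 120 N, or if a joint passes its speed limit or range.

ROBOT

A 6-joint arm with a two-finger parallel gripper is mounted at the origin on a cart in front of the work surface, level with it; the furniture and walls round the work are solid. World frame = base frame: x ahead of the robot, y to its left, z up, the work surface at z = 0. Lengths are in m, angles in rad, forces in N, time in s.
With the tool pointing down it reaches from about 0.35 to 0.775 m from the base axis. Payload 5.5 kg.
Tool frame: the origin (TCP) lies midway between the tips of the shut fingers; the grasp point (between the pads) lies 19 mm behind it; z points along the fingers, x is the direction in which the jaws open and shut, and the axes are right-handed (so a half turn about z gives the same grasp; the last joint's range is limited). The gripper opens to 85 mm and grips with 20 to 120 N. Pads are 22 mm wide; open, the fingers measure 114 mm over their backs; the gripper's body (76 mm by 85 mm) begins 54 mm behind the grasp point. The pads swing forward as they close: fully open they stand 13 mm farther back than shut.
Start: joints at [-1.321, 0.313, 0.046, 1.304, 0, 1.431], TCP at [0.219, -0.532, 0.231] pointing down, gripper open.
Joint ranges: [-2.76, 2.76], [-0.86, 1.69], [-1.03, 1.26], [-2.2, 2.34], [-1.47, 1.5], [-3.14, 3.14]. Speed limits (rad/s): [2.57, 2.57, 3.14, 3.14, 3.14, 3.14].

INTERFACE

Orientations are given as a unit quaternion [w, x, y, z].
In Python, from workcell import env gives the robot as it stands.
- The arm moves only by the tool servo_tool, never from a script. Its argument "targets" is a list of rows, each an object with "xyz": the shift along the tool's x, y, z in m, a list of three; "twist": the turn, a rotation vector about the tool's x, y, z in rad, a list of three; "jaw": the opening, from 0 (shut) to 1 (fully open). A call has 1 to 12 rows; each row is the pose to reach, as a shift and turn from the pose commanded when the call began, along the tool's axes at that moment; what a row does not reach only later rows make up. A row lasts 1/12 s, in which the tool goes at most 41.7 mm and 7.16 degrees, less where a joint would pass 70% of its speed; a pose out of reach is approached as far as the arm can. A call with a gripper value outside its range is refused whole. The fingers move at their own pace and stop on an object; "squeeze" is the grip in N (left out, the last holds). Time passes only in rows, so rows that repeat a pose let the fingers close. It gives the time, the measured TCP pose, the force and the opening at its end, in the units of the state.
- env.get_state(): the state, without advancing time (a new reading comes with each control period).
- env.read_camera(name): name is "side" or "top"; returns a dict with "color" (400x640x3 uint8, red, green, blue), "depth" (400x640 float32, m along the optical axis (not along the pixel's ray), 0 where there is no reading), "fx", "fy", "cx", "cy" (pixels), "eye" and "attitude" of the camera in the world. Camera axes: x right, y down, z forward; pixel columns grow to the right and rows downward; lengths in m; the calibration is good to about 2 mm. A picture is of the moment at which its call begins.
- env.hand_in(): hands the job in, once; it reports no verdict.
The state is a dict: "clock": time; "joint_pos": joint angles; "qvel": joint speeds; "tau": joint torques, N m; "tcp_pos": TCP position; "orientation": TCP orientation; "wrist_force": force on the tool from outside, world axes, zero at the start; "ft_torque": the same for the moment, N m; "finger_gap": finger opening in m.
Only numpy, scipy, OpenCV 4.12 (cv2) and the standard library are available. Lean on these libraries where they do the work, as an engineer would, in place of code of your own. Each camera call takes 0.05 s, during which the arm holds its last target. There are 200 camera calls.

## Working session

There is one attempt and no reset: what is moved stays moved. The work goes in short steps, Python scripts to look and compute and a tool call to move; the robot and the scene stay as the last step left them, time stands still between calls to the robot, and variables do not carry over. Pictures are saved under pics/ and viewed, about 8 in all and at most 12, crops included, and the job is handed in when it is done.

Besides the shell and the picture viewer there is one more tool, called after ">>>" as name(argument=value, ...) on one line, values as JSON. servo_tool: Moves the arm, as the interface text tells. Its arguments: {"type":"object","properties":{"targets":{"type":"array","items":{"type":"object","properties":{"xyz":{"type":"array","items":{"type":"number"}},"twist":{"type":"array","items":{"type":"number"}},"jaw":{"type":"number"}}}},"squeeze":{"type":"number"}},"required":["targets"]}

```bash
mkdir -p pics; ls; cat > h.py <<'E'
from workcell import env
import numpy as np, cv2
from scipy.spatial.transform import Rotation as R
def rot(q): return R.from_quat([q[1],q[2],q[3],q[0]])
def cam(n):
    c=env.read_camera(n); np.savez('%s.npz'%n,**{k:np.array(v) for k,v in c.items()}); return c
def pts(c):
    d=np.array(c['depth']); v,u=np.mgrid[:400,:640]
    P=np.stack([(u-c['cx'])/c['fx']*d,(v-c['cy'])/c['fy']*d,d],-1)
    A=np.array(c['attitude']); M=rot(A) if A.size==4 else R.from_matrix(A)
    W=P.reshape(-1,3)@M.as_matrix().T+np.array(c['eye']); W[d.ravel()==0]=np.nan
    return W.reshape(400,640,3)
def save(c,f,crop=None,s=1):
    im=np.array(c['color'])[:,:,::-1]
    if crop: x0,y0,x1,y1=crop; im=im[y0:y1,x0:x1]
    cv2.imwrite('pics/'+f,cv2.resize(im,None,fx=s,fy=s,interpolation=cv2.INTER_CUBIC))
E
python3 - <<'E'
from h import *
for n in('side','top'):
    c=cam(n); save(c,n+'0.png'); print(n,c['fx'],c['eye'],c['attitude'])
print(env.get_state())
E
```

```text
pics
side 460.9515076010353 [ 0.85757825 -0.8584836   1.14732929] [-0.32825951  0.93128302  0.15138297 -0.04517552]
top 454.2835904050832 [-0.19644131 -0.35447486  1.16352246] [-0.27524738  0.78632413 -0.52360032  0.17825809]
{'clock': 0.1, 'joint_pos': array([-1.32061684e+00,  3.13942442e-01,  4.50717563e-02,  1.30363895e+00,
       -4.29494830e-05,  1.43121702e+00]), 'qvel': array([-0.00140407, -0.00106928,  0.00217553,  0.00153953,  0.00197473,
       -0.00066361]), 'tau': array([ 1.96809902e-03, -4.81723201e+01,  2.99246281e+01,  1.26707825e-02,
       -2.07978974e-04,  6.25632538e-06]), 'tcp_pos': array([ 0.21834908, -0.53140586,  0.2304798 ]), 'orientation': array([-5.55338022e-04,  8.30651653e-01, -5.56791790e-01, -6.52622901e-04]), 'wrist_force': array([-0.14986039,  0.26511533, -0.56437786]), 'ft_torque': array([-0.02038512, -0.05355742,  0.02290738]), 'finger_gap': 0.08525810439742815}
```

View pics/side0.png

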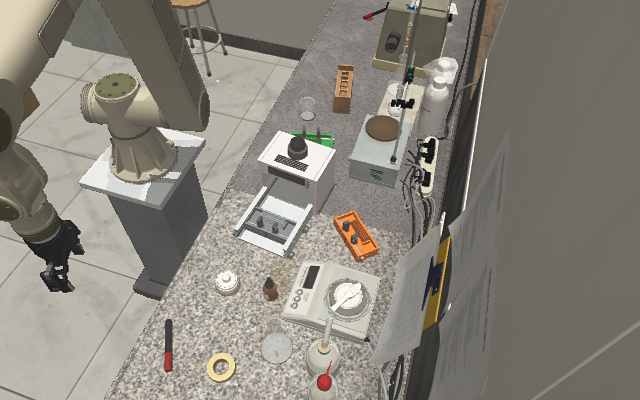

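View pics/top0.png

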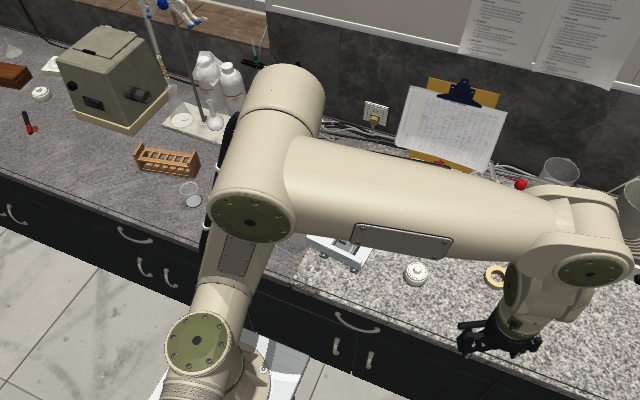

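Side view: white hood at about (297,165), with its channel running to the open end at (265,240) and the grey carriage with dark paddles at (272,222). The look-alikes are green (310,137), behind the hood, and orange (355,235); only the grey one sits in the channel. The timer is at (227,282), the dropper at (270,288) and the beaker at (277,347). In the top view the arm hides the channel.

```bash
python3 - <<'E'
from h import *
c=dict(np.load('side.npz')); save(c,'side_crop.png',(215,110,365,310),4 and 3.0); W=pts(c)
for name,(u,v) in dict(timer=(227,280),dropper=(270,284),beaker=(277,347),hoodtop=(285,150),lens=(297,143)).items(): print(name,W[v,u].round(3))
# hood top: points at z~.165
m=np.abs(W[...,2]-.165)<.006; m[:, :240]=0; m[:,345:]=0; m[:120]=0;m[230:]=0
q=W[m][:,:2].astype(np.float32); print(len(q),cv2.minAreaRect(q),cv2.boxPoints(cv2.minAreaRect(q)))
m=np.abs(W[...,2]-.047)<.004; m[:, :225]=0; m[:,345:]=0; m[:170]=0;m[265:]=0
q=W[m]; vv,uu=np.where(m); print(len(q)); print(np.c_[uu,vv,q.round(3)][::12])
E
```

```text
timer [ 0.476 -0.355  0.045]
dropper [ 0.596 -0.343  0.074]
beaker [ 0.672 -0.493  0.075]
hoodtop [0.498 0.043 0.163]
lens [0.539 0.035 0.213]
1924 ((0.5380368232727051, 0.03572133183479309), (0.1466127634048462, 0.19750356674194336), 83.76142120361328) [[ 0.43190375 -0.0264197 ]
 [ 0.6282377  -0.04788217]
 [ 0.6441699   0.09786236]
 [ 0.44783592  0.11932483]]
766
[[ 2.69e+02  1.76e+02  4.49e-01  2.20e-02  5.00e-02]
 [ 2.69e+02  1.78e+02  4.51e-01  1.70e-02  4.70e-02]
 [ 2.73e+02  1.79e+02  4.63e-01  1.90e-02  4.40e-02]
 [ 3.31e+02  1.81e+02  6.39e-01  7.10e-02  4.40e-02]
 [ 2.69e+02  1.83e+02  4.59e-01 -4.00e-03  4.90e-02]
 [ 2.66e+02  1.85e+02  4.53e-01 -1.50e-02  4.90e-02]
 [ 2.68e+02  1.86e+02  4.61e-01 -1.80e-02  5.10e-02]
 [ 2.61e+02  1.89e+02  4.44e-01 -3.40e-02  4.80e-02]
 [ 2.65e+02  1.90e+02  4.56e-01 -3.20e-02  4.50e-02]
 [ 2.64e+02  1.92e+02  4.56e-01 -4.10e-02  4.60e-02]
 [ 2.61e+02  1.94e+02  4.52e-01 -5.30e-02  4.90e-02]
 [ 2.58e+02  1.96e+02  4.46e-01 -6.40e-02  5.00e-02]
 [ 2.57e+02  1.98e+02  4.45e-01 -7.00e-02  4.70e-02]
 [ 3.11e+02  1.99e+02  6.02e-01 -1.90e-02  4
[... 1959 characters left out ...]
 4.50e-02]
 [ 2.97e+02  2.29e+02  5.98e-01 -1.39e-01  4.60e-02]
 [ 2.92e+02  2.31e+02  5.88e-01 -1.52e-01  4.80e-02]
 [ 2.93e+02  2.33e+02  5.92e-01 -1.56e-01  4.60e-02]
 [ 2.93e+02  2.35e+02  5.95e-01 -1.64e-01  4.80e-02]
 [ 2.90e+02  2.37e+02  5.88e-01 -1.71e-01  4.50e-02]
 [ 2.91e+02  2.39e+02  5.95e-01 -1.80e-01  5.10e-02]
 [ 2.90e+02  2.41e+02  5.94e-01 -1.86e-01  4.80e-02]
 [ 2.89e+02  2.43e+02  5.93e-01 -1.91e-01  4.50e-02]
 [ 2.89e+02  2.45e+02  5.95e-01 -1.98e-01  4.60e-02]
 [ 2.87e+02  2.47e+02  5.93e-01 -2.07e-01  4.80e-02]
 [ 3.19e+02  2.61e+02  6.91e-01 -2.19e-01  4.30e-02]
 [ 3.25e+02  2.63e+02  7.09e-01 -2.22e-01  4.70e-02]
 [ 3.22e+02  2.64e+02  7.02e-01 -2.28e-01  4.80e-02]]
```

View pics/side_crop.png

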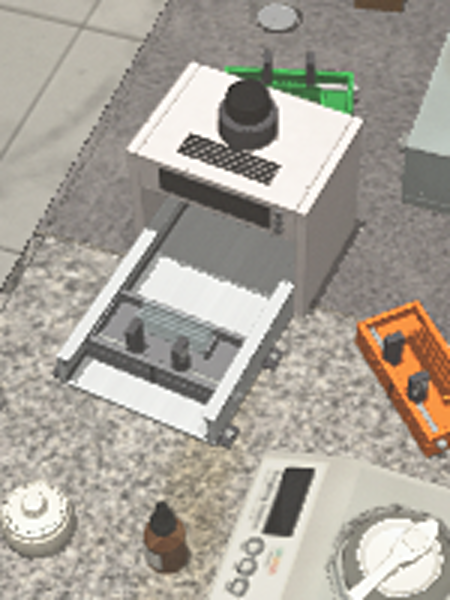

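The enlarged crop confirms it: the grey carriage sits in the channel with two dark paddles (at about (135,332) and (180,352) in the crop) and a dark mark in the middle of its rear wall. Next I refine the imager axis and the paddle positions.

```bash
cat >> h.py <<'E'
import os
G=dict(o=np.array([.530,-.037]),yaw=np.radians(83.7))
if os.path.exists('g.npy'): o=np.load('g.npy'); G=dict(o=o[:2],yaw=o[2])
def toI(W):
    c,s=np.cos(G['yaw']),np.sin(G['yaw']); d=W[...,:2]-G['o']
    return np.stack([d[...,0]*c+d[...,1]*s,-d[...,0]*s+d[...,1]*c,W[...,2]],-1)
def fromI(p):
    c,s=np.cos(G['yaw']),np.sin(G['yaw']); return np.array([G['o'][0]+c*p[0]-s*p[1],G['o'][1]+s*p[0]+c*p[1],p[2]])
def goal(p,lean=0):  # imager xyz of TCP, lean deg; tool x=-imager y
    s=env.get_state(); T=rot(s['orientation']); 
    c,sn=np.cos(G['yaw']),np.sin(G['yaw']); X=np.array([sn,-c,0]);Y=np.array([-c,-sn,0]);Z=np.array([0,0,-1.])
    D=R.from_matrix(np.c_[X,Y,Z])*R.from_rotvec([np.radians(lean),0,0])
    print('t',s['clock'],'I',toI(s['tcp_pos']).round(4),'xyz',T.inv().apply(fromI(p)-s['tcp_pos']).round(4),'twist',(T.inv()*D).as_rotvec().round(4),'F',s['wrist_force'].round(1),'gap',round(s['finger_gap'],4))
E
python3 - <<'E'
from h import *
c=dict(np.load('side.npz')); W=pts(c)
for it in range(1):
    I=toI(W); z=I[...,2]; x=I[...,0]; y=I[...,1]
    w=(abs(z-.047)<.006)&(x<-.02)&(x>-.17)
    for n,s in(('L',1),('R',-1)):
        m=w&(abs(s*y-.077)<.014); P=np.polyfit(x[m],y[m],1); print(n,m.sum(),P, np.percentile(y[m],[2,50,98]),np.percentile(x[w&(abs(abs(y)-.077)<.014)],1))
col=np.array(c['color']).astype(int).sum(-1)
b=(z>.05)&(z<.08)&(abs(y)<.06)&(x<-.04)&(x>-.17)
print('bits', b.sum()); vv,uu=np.where(b)
print(np.c_[uu,vv,(I[b]*1000).round(),col[b]].astype(int))
b=(abs(y)<.06)&(x<-.07)&(x>-.14)&(z<.05); print(np.histogram(z[b],12))
E
```

```text
L 222 [-0.00276805  0.07958372] [0.07128399 0.07981961 0.08784125] -0.16863624766055219
R 228 [-0.01312471 -0.07779626] [-0.08376367 -0.07669562 -0.06837319] -0.16863624766055219
bits 153
[[ 264  210  -80   35   57  562]
 [ 266  211  -79   30   53  577]
 [ 264  212  -85   33   53  472]
 [ 268  212  -80   23   53  506]
 [ 269  212  -76   21   50  572]
 [ 262  213  -89   38   50  547]
 [ 265  213  -85   30   51  443]
 [ 266  213  -84   27   51  436]
 [ 271  213  -78   14   51  577]
 [ 263  214  -91   33   51  453]
 [ 264  214  -91   30   53  516]
 [ 269  214  -83   17   51  472]
 [ 271  214  -81   12   52  347]
 [ 273  214  -81    5   55  479]
 [ 274  214  -78    3   52  572]
 [ 262  215  -98   33   55  470]
 [ 266  215  -92   23   53  480]
 [ 270  215  -87   12   53  456]
 [ 271  215  -85   10   53  497]
 [ 272  215  -84    7   53  472]
 [ 274  215  -80    2   51  361]
 [ 275  215  -81   -1   53  473]
 [ 276  215  -79   -4   53  573]
 [ 259  216 -115   32   71  356]
 [ 260  216 -116   28   75  312]
 [ 261  216 -113   27   72  303]
 [ 264  216  -97   27   53  476]
 [ 267  216  -92   19
[... 3686 characters left out ...]
 -131  -25   66  238]
 [ 275  228 -131  -28   68  354]
 [ 276  228 -124  -27   58  353]
 [ 277  228 -119  -27   52  290]
 [ 272  229 -130  -17   56  252]
 [ 273  229 -133  -22   62  211]
 [ 274  229 -131  -24   60  224]
 [ 275  229 -131  -27   62  273]
 [ 276  229 -127  -28   58  281]
 [ 272  230 -133  -19   55  314]
 [ 273  230 -133  -22   57  208]
 [ 274  230 -133  -25   60  227]
 [ 275  230 -132  -28   60  289]
 [ 273  231 -134  -22   53  209]]
(array([ 18,  42,  24,  26,  33, 126, 166,  93,  64, 112,  71,  84]), array([0.0001413 , 0.00429531, 0.00844932, 0.01260333, 0.01675734,
       0.02091135, 0.02506536, 0.02921937, 0.03337338, 0.03752739,
       0.0416814 , 0.04583541, 0.04998941]))
```

```bash
python3 - <<'E'
import numpy as np; np.save('g.npy',[.5292,-.0362,np.radians(83.4)])
E
python3 - <<'E'
from h import *
goal([-.126,0,.19])
E
```

```text
t 0.1 I [-0.5277  0.2519  0.2305] xyz [-0.2296 -0.4147  0.041 ] twist [-0.0011  0.0014 -1.0658] F [-0.1  0.3 -0.6] gap 0.0853
```

>>> servo_tool(targets=[{"xyz": [-0.02, -0.035, 0], "twist": [0, 0, -0.09], "jaw": 1}, {"xyz": [-0.04, -0.07, 0], "twist": [0, 0, -0.18], "jaw": 1}, {"xyz": [-0.06, -0.105, 0], "twist": [0, 0, -0.27], "jaw": 1}, {"xyz": [-0.08, -0.14, 0], "twist": [0, 0, -0.36], "jaw": 1}, {"xyz": [-0.1, -0.175, 0], "twist": [0, 0, -0.45], "jaw": 1}, {"xyz": [-0.12, -0.21, 0], "twist": [0, 0, -0.54], "jaw": 1}, {"xyz": [-0.14, -0.245, 0], "twist": [0, 0, -0.63], "jaw": 1}, {"xyz": [-0.16, -0.28, 0.01], "twist": [0, 0, -0.72], "jaw": 1}, {"xyz": [-0.18, -0.315, 0.01], "twist": [0, 0, -0.81], "jaw": 1}, {"xyz": [-0.2, -0.35, 0.02], "twist": [0, 0, -0.9], "jaw": 1}, {"xyz": [-0.215, -0.385, 0.03], "twist": [0, 0, -0.99], "jaw": 1}, {"xyz": [-0.23, -0.415, 0.041], "twist": [0, 0, -1.066], "jaw": 1}])

```text
clock: 1.1
tcp_pos: [0.5164, -0.1594, 0.19]
orientation: [0.0, 0.998, -0.055, 0.0]
wrist_force: [0.5, -0.6, 0.3]
finger_gap: 0.0853
```

```bash
python3 - <<'E'
from h import *
goal([-.126,0,.10])
E
```

```text
t 1.1 I [-0.1238 -0.0014  0.19  ] xyz [-0.0015  0.0022  0.09  ] twist [ 0.0001 -0.0007  0.0056] F [ 0.5 -0.6  0.3] gap 0.0853
```

>>> servo_tool(targets=[{"xyz": [-0.0015, 0.002, 0.03], "twist": [0, 0, 0.005], "jaw": 1}, {"xyz": [-0.0015, 0.002, 0.06], "twist": [0, 0, 0.005], "jaw": 1}, {"xyz": [-0.0015, 0.002, 0.09], "twist": [0, 0, 0.005], "jaw": 1}, {"xyz": [-0.0015, 0.002, 0.09], "twist": [0, 0, 0.005], "jaw": 1}, {"xyz": [-0.0015, 0.002, 0.09], "twist": [0, 0, 0.005], "jaw": 1}])

```text
clock: 1.52
tcp_pos: [0.5116, -0.1624, 0.0988]
orientation: [-0.001, 0.998, -0.06, -0.002]
wrist_force: [-0.3, -0.9, -0.2]
finger_gap: 0.0851
```

```bash
python3 - <<'E'
from h import *
c=cam('side'); save(c,'s1.png',(210,150,350,270),5)
goal([-.126,0,.036])
I=toI(pts(c)); x,y,z=I[...,0],I[...,1],I[...,2]
for n,s in(('L',1),('R',-1)):
    b=(z>.055)&(z<.078)&(s*y<.042)&(s*y>.01)&(x<-.10)&(x>-.145); print(n,b.sum(),np.percentile(I[b],[5,50,95],axis=0).round(4).tolist() if b.sum() else '')
E
```

```text
t 1.5667 I [-0.1281  0.0014  0.1007] xyz [ 0.0015 -0.0021  0.0647] twist [-0.0003  0.0009 -0.0049] F [ 0.2 -0.7  0.7] gap 0.0857
L 41 [[-0.1334, 0.0205, 0.0572], [-0.1247, 0.0243, 0.0691], [-0.1126, 0.0298, 0.0732]]
R 39 [[-0.1339, -0.029, 0.0565], [-0.1269, -0.0255, 0.0688], [-0.1161, -0.0196, 0.0747]]
```

View pics/s1.png

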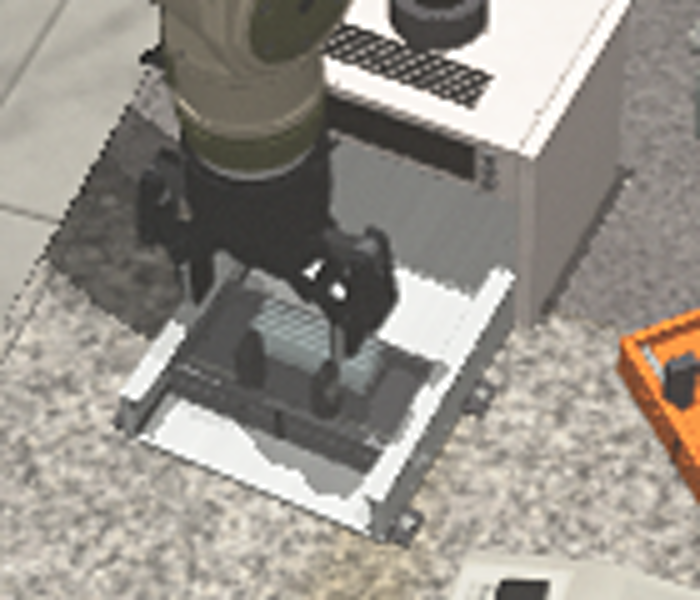

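Close view: the open fingers (crop (200,290) and (350,370)) straddle the paddles (crop (250,360) and (325,390)) symmetrically. I lower the tool and pinch.

>>> servo_tool(targets=[{"xyz": [0, -0.001, 0.025], "twist": [0, 0, 0], "jaw": 1}, {"xyz": [0, -0.001, 0.05], "twist": [0, 0, 0], "jaw": 1}, {"xyz": [0, -0.001, 0.063], "twist": [0, 0, 0], "jaw": 1}, {"xyz": [0, -0.001, 0.063], "twist": [0, 0, 0], "jaw": 1}, {"xyz": [0, -0.001, 0.063], "twist": [0, 0, 0], "jaw": 0.72}, {"xyz": [0, -0.001, 0.063], "twist": [0, 0, 0], "jaw": 0.72}, {"xyz": [0, -0.001, 0.063], "twist": [0, 0, 0], "jaw": 0.72}], squeeze=25)

```text
clock: 2.15
tcp_pos: [0.5148, -0.1632, 0.0394]
orientation: [0.001, 0.998, -0.06, 0.002]
wrist_force: [-0.1, -0.7, 1.2]
finger_gap: 0.0615
```

```bash
python3 - <<'E'
from h import *
c=cam('side'); save(c,'s2.png',(210,150,350,270),5); goal([-.126,0,.036]); cam('side'); goal([-.126,0,.036]); cam('side'); goal([-.126,0,.036])
E
```

```text
t 2.2 I [-1.277e-01 -1.000e-04  3.920e-02] xyz [-0.0002 -0.0017  0.0032] twist [ 0.0012 -0.003  -0.0049] F [0.4 0.4 0.7] gap 0.0616
t 2.25 I [-0.1276  0.      0.0389] xyz [ 0.     -0.0016  0.0029] twist [ 0.001  -0.0027 -0.0049] F [-0.4 -0.9  0.3] gap 0.0613
t 2.3 I [-0.1274  0.0003  0.0385] xyz [ 0.0003 -0.0014  0.0025] twist [ 0.0008 -0.0022 -0.0048] F [0.8 0.  0.1] gap 0.0618
```

View pics/s2.png

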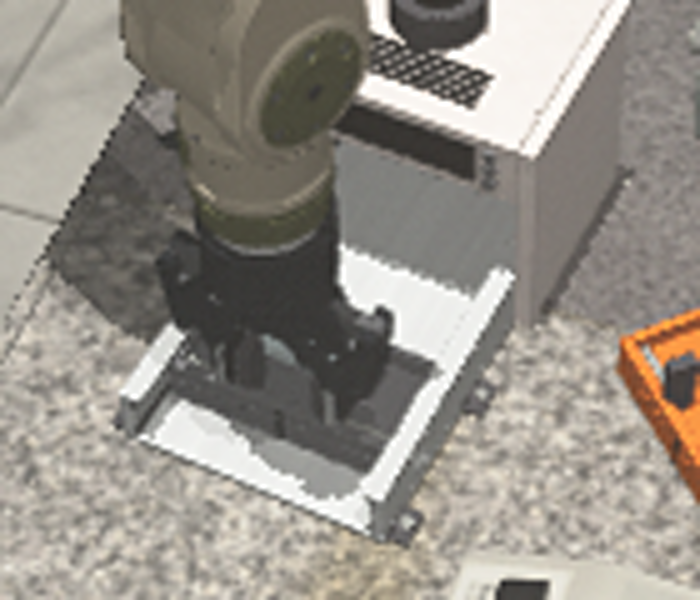

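The fingers stand outside both paddles (crop (250,365) and (325,395)), clear of the floor and walls, with no contact force. Closing on the paddles.

>>> servo_tool(targets=[{"xyz": [0, 0, 0], "twist": [0, 0, 0], "jaw": 0.6}, {"xyz": [0, 0, 0], "twist": [0, 0, 0], "jaw": 0.5}, {"xyz": [0, 0, 0], "twist": [0, 0, 0], "jaw": 0.4}, {"xyz": [0, 0, 0], "twist": [0, 0, 0], "jaw": 0.4}, {"xyz": [0, 0, 0], "twist": [0, 0, 0], "jaw": 0.4}, {"xyz": [0, 0, 0], "twist": [0, 0, 0], "jaw": 0.4}], squeeze=30)

```text
clock: 2.8
tcp_pos: [0.5145, -0.1629, 0.039]
orientation: [0.001, 0.998, -0.06, 0.001]
wrist_force: [-1.1, 0.9, 10.2]
finger_gap: 0.0379
```

>>> servo_tool(targets=[{"xyz": [0, -0.003, -0.001], "twist": [0, 0, 0], "jaw": 0.4}, {"xyz": [0, -0.006, -0.001], "twist": [0, 0, 0], "jaw": 0.4}, {"xyz": [0, -0.01, -0.001], "twist": [0, 0, 0], "jaw": 0.4}, {"xyz": [0, -0.014, -0.001], "twist": [0, 0, 0], "jaw": 0.4}])

```text
clock: 3.13
tcp_pos: [0.5158, -0.1488, 0.039]
orientation: [0.001, 0.998, -0.06, 0.001]
wrist_force: [0.1, -1.6, 5.7]
finger_gap: 0.0379
```

>>> servo_tool(targets=[{"xyz": [0, -0.004, 0], "twist": [0, 0, 0], "jaw": 0.4}, {"xyz": [0, -0.008, 0], "twist": [0, 0, 0], "jaw": 0.4}, {"xyz": [0, -0.012, 0], "twist": [0, 0, 0], "jaw": 0.4}, {"xyz": [0, -0.016, 0], "twist": [0, 0, 0], "jaw": 0.4}, {"xyz": [0, -0.02, 0], "twist": [0, 0, 0], "jaw": 0.4}, {"xyz": [0, -0.024, 0], "twist": [0, 0, 0], "jaw": 0.4}, {"xyz": [0, -0.028, 0], "twist": [0, 0, 0], "jaw": 0.4}])

```text
clock: 3.72
tcp_pos: [0.5192, -0.1209, 0.039]
orientation: [0.001, 0.998, -0.06, 0.001]
wrist_force: [-0.9, -1.7, 6.7]
finger_gap: 0.038
```

```bash
python3 - <<'E'
from h import *
c=cam('side'); save(c,'s3.png',(210,150,350,270),5); goal([-.084,0,.036])
E
```

```text
t 3.7667 I [-0.0845  0.0003  0.039 ] xyz [ 0.0003 -0.0005  0.003 ] twist [ 0.0005 -0.0016 -0.0043] F [ 0.2 -0.1  5.3] gap 0.0381
```

View pics/s3.png

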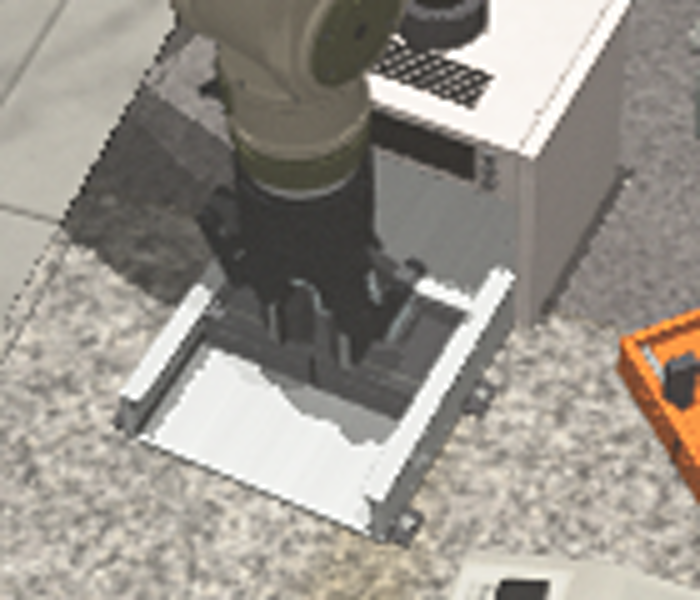

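The carriage moved about 42 mm with the hand and clear floor is visible behind it, so it is past the slots. I release the paddles and rise.

>>> servo_tool(targets=[{"xyz": [0, 0, 0], "twist": [0, 0, 0], "jaw": 0.9}, {"xyz": [0, 0, 0], "twist": [0, 0, 0], "jaw": 0.9}, {"xyz": [0, 0, 0], "twist": [0, 0, 0], "jaw": 0.9}, {"xyz": [0, 0, 0], "twist": [0, 0, 0], "jaw": 0.9}, {"xyz": [0, 0, -0.02], "twist": [0, 0, 0], "jaw": 0.9}, {"xyz": [0, 0, -0.05], "twist": [0, 0, 0], "jaw": 0.9}, {"xyz": [0, 0, -0.08], "twist": [0, 0, 0], "jaw": 0.9}, {"xyz": [0, 0.03, -0.1], "twist": [0, 0, 0], "jaw": 0.5}, {"xyz": [0, 0.06, -0.1], "twist": [0, 0, 0], "jaw": 0}, {"xyz": [0, 0.06, -0.1], "twist": [0, 0, 0], "jaw": 0}])

```text
clock: 4.6
tcp_pos: [0.5125, -0.1848, 0.1402]
orientation: [0.002, 0.998, -0.062, 0.002]
wrist_force: [0.0, 0.2, -0.2]
finger_gap: 0.0416
```

```bash
python3 - <<'E'
from h import *
c=cam('side'); goal([-.13,0,.1],50)
I=toI(pts(c)); x,y,z=I[...,0],I[...,1],I[...,2]
for n,s in(('L',1),('R',-1)):
    b=(z>.055)&(z<.078)&(s*y<.042)&(s*y>.01)&(x<-.05)&(x>-.11); print(n,b.sum(),np.percentile(I[b],[5,50,95],axis=0).round(4).tolist() if b.sum() else '')
b=(abs(y)<.06)&(x<-.06)&(x>-.12)&(z>.014)&(z<.034); print('rear x',np.percentile(x[b],[2,5,10,25,50]),b.sum())
E
```

```text
t 4.65 I [-0.1474  0.0007  0.139 ] xyz [ 0.0005 -0.0174  0.039 ] twist [ 0.8737 -0.0054 -0.007 ] F [-0.1 -0.1 -1.1] gap 0.0341
L 0 
R 35 [[-0.0903, -0.0252, 0.0562], [-0.0823, -0.0212, 0.0684], [-0.071, -0.0162, 0.0744]]
rear x [-0.09649685 -0.09591057 -0.09497461 -0.09385773 -0.09178215] 255
```

>>> servo_tool(targets=[{"xyz": [0, 0, 0], "twist": [0.1, 0, 0], "jaw": 0}, {"xyz": [0, 0, 0], "twist": [0.2, 0, 0], "jaw": 0}, {"xyz": [0, 0, 0], "twist": [0.3, 0, 0], "jaw": 0}, {"xyz": [0, 0, 0], "twist": [0.4, 0, 0], "jaw": 0}, {"xyz": [0, 0, 0.01], "twist": [0.5, 0, 0], "jaw": 0}, {"xyz": [0, 0, 0.02], "twist": [0.6, 0, 0], "jaw": 0}, {"xyz": [0, 0, 0.03], "twist": [0.7, 0, 0], "jaw": 0}, {"xyz": [0, 0, 0.04], "twist": [0.79, 0, 0], "jaw": 0}, {"xyz": [0, 0, 0.04], "twist": [0.87, -0.005, -0.006], "jaw": 0}, {"xyz": [0, 0, 0.04], "twist": [0.87, -0.005, -0.006], "jaw": 0}])

```text
clock: 5.48
tcp_pos: [0.5093, -0.1798, 0.0933]
orientation: [-0.425, 0.903, -0.054, 0.019]
wrist_force: [-0.3, 1.0, -0.8]
finger_gap: 0.0002
```

```bash
python3 - <<'E'
from h import *
c=cam('side'); save(c,'s4.png',(160,120,400,300),3.2); goal([-.13,0,.022],50)
b=env.get_state(); print(b['joint_pos'])
E
```

```text
t 5.5333 I [-0.1449  0.0025  0.0949] xyz [0.0031 0.0463 0.0582] twist [-0.0012  0.0061 -0.006 ] F [-0.6  0.  -0. ] gap 0.0
[-0.82616525  0.76654253  0.10224272  1.5731634   0.61509251  0.64392704]
```

View pics/s4.png

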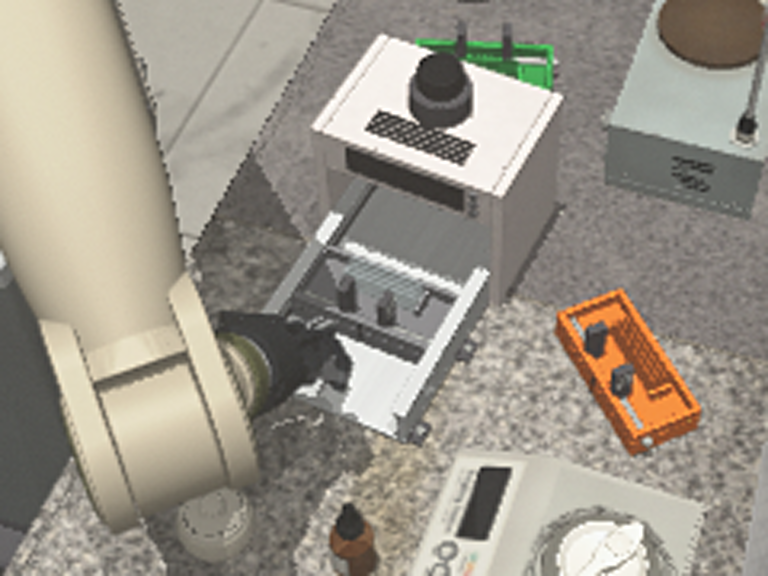

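```bash
python3 - <<'E'
from h import *
W=pts(dict(np.load('side.npz')))
for u,v in [(215,255),(205,265),(200,275),(230,240),(190,240),(222,272),(240,235)]: print(u,v,W[v,u].round(3))
E
```

```text
215 255 [ 0.567 -0.491  0.43 ]
205 265 [ 0.556 -0.512  0.422]
200 275 [ 0.552 -0.528  0.41 ]
230 240 [ 0.583 -0.459  0.44 ]
190 240 [ 0.511 -0.478  0.432]
222 272 [ 0.58  -0.501  0.391]
240 235 [ 0.523 -0.326  0.242]
```

The wrist block is around z = 0.4 m, well above the timer and dropper. I lower the shut fingertips behind the rear wall.

>>> servo_tool(targets=[{"xyz": [0.001, 0.015, 0.019], "twist": [0, 0, 0], "jaw": 0}, {"xyz": [0.002, 0.031, 0.039], "twist": [0, 0.003, -0.003], "jaw": 0}, {"xyz": [0.002, 0.046, 0.058], "twist": [0, 0.003, -0.003], "jaw": 0}, {"xyz": [0.002, 0.046, 0.058], "twist": [0, 0.003, -0.003], "jaw": 0}, {"xyz": [0.002, 0.046, 0.058], "twist": [0, 0.003, -0.003], "jaw": 0}, {"xyz": [0.002, 0.046, 0.058], "twist": [0, 0.003, -0.003], "jaw": 0}])

```text
clock: 6.03
tcp_pos: [0.5154, -0.1657, 0.0278]
orientation: [-0.42, 0.906, -0.05, 0.025]
wrist_force: [0.2, -0.8, -0.4]
finger_gap: -0.0002
```

```bash
python3 - <<'E'
from h import *
goal([-.106,0,.022],50); c=cam('side'); goal([-.106,0,.022],50);cam('side'); goal([-.106,0,.022],50); save(c,'s5.png',(210,150,350,270),5)
E
```

```text
t 6.0333 I [-0.1302 -0.0012  0.0278] xyz [-0.0012 -0.0112  0.0222] twist [ 0.0047 -0.0003  0.0051] F [ 0.2 -0.8 -0.4] gap -0.0002
t 6.0833 I [-0.1307 -0.0015  0.0279] xyz [-0.0014 -0.0114  0.0226] twist [ 0.0052 -0.0011  0.0054] F [-0.3  0.2 -0. ] gap -0.0
t 6.1333 I [-0.1309 -0.0015  0.0278] xyz [-0.0015 -0.0117  0.0227] twist [ 0.0053 -0.0014  0.0054] F [ 0.6 -0.1 -1. ] gap -0.0001
```

View pics/s5.png

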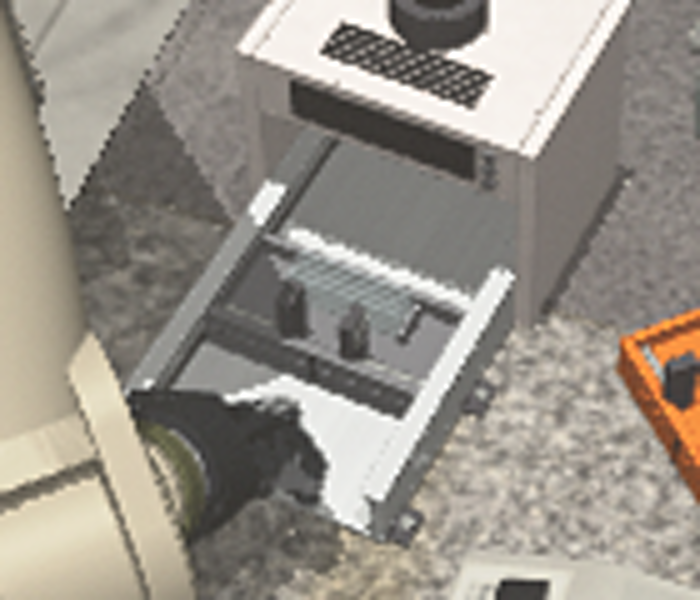

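```bash
cat >> h.py <<'E'
def proj(c,p):
    A=np.array(c['attitude']); M=rot(A) if A.size==4 else R.from_matrix(A)
    q=M.inv().apply(np.array(p)-c['eye']); return np.array([c['fx']*q[0]/q[2]+c['cx'],c['fy']*q[1]/q[2]+c['cy']])
E
python3 - <<'E'
from h import *
c=dict(np.load('side.npz')); f=lambda p:((proj(c,fromI(np.array(p)))-[210,150])*5).round(0)
print('tip',f([-.131,-.0015,.028]),'mark',f([-.097,0,.026]),'marktop',f([-.097,0,.04]))
T=rot(env.get_state()['orientation']); print(toI(T.apply([0,0,1])+np.r_[G['o'],0]),toI(T.apply([1,0,0])+np.r_[G['o'],0]))
I=toI(pts(c));u=lambda a,b:I[int(150+b/5),int(210+a/5)].round(4)
print([u(*p) for p in[(305,490),(320,470),(290,470),(300,430),(313,360),(313,372),(313,380),(300,450),(310,485)]])
E
```

```text
tip [286. 412.] mark [311. 370.] marktop [310. 356.]
[ 0.76264231 -0.00141592 -0.64681891] [ 0.00238686 -0.99998463  0.00500328]
[array([-0.2085, -0.0586,  0.0917]), array([-0.1972, -0.0621,  0.0979]), array([-0.2   , -0.0448,  0.0904]), array([-0.1632, -0.0303,  0.0706]), array([-0.0951,  0.0013,  0.033 ]), array([-0.0964,  0.0011,  0.0245]), array([-0.0956,  0.0022,  0.0126]), array([-0.1866, -0.0439,  0.091 ]), array([-0.1999, -0.0566,  0.0832])]
```

The projected tip lies at crop (286,412) and the mark at (311,370), at y of about +1 mm; the tip is 2–3 mm to the right of it. I correct sideways, lower and come up to just short of contact.

>>> servo_tool(targets=[{"xyz": [-0.0025, 0.004, 0.004], "twist": [0, 0, 0], "jaw": 0}, {"xyz": [-0.0025, 0.001, 0.008], "twist": [0.005, 0, 0.005], "jaw": 0}, {"xyz": [-0.0025, -0.006, 0.016], "twist": [0.005, 0, 0.005], "jaw": 0}, {"xyz": [-0.0025, -0.0115, 0.0225], "twist": [0.005, 0, 0.005], "jaw": 0}, {"xyz": [-0.0025, -0.0115, 0.0225], "twist": [0.005, 0, 0.005], "jaw": 0}, {"xyz": [-0.0025, -0.0115, 0.0225], "twist": [0.005, 0, 0.005], "jaw": 0}])

```text
clock: 6.63
tcp_pos: [0.5149, -0.14, 0.0202]
orientation: [-0.423, 0.904, -0.052, 0.023]
wrist_force: [-0.3, -0.4, 0.7]
finger_gap: 0.0
```

```bash
python3 - <<'E'
from h import *
goal([-.08,0.001,.022],50); goal([0,0.001,.022],50)
E
```

```text
t 6.6333 I [-0.1047  0.0023  0.0202] xyz [ 0.0013 -0.0172  0.0178] twist [-0.0026  0.0014 -0.0013] F [-0.3 -0.4  0.7] gap 0.0
t 6.6333 I [-0.1047  0.0023  0.0202] xyz [ 0.0013 -0.0685  0.0792] twist [-0.0026  0.0014 -0.0013] F [-0.3 -0.4  0.7] gap 0.0
```

>>> servo_tool(targets=[{"xyz": [0.0005, -0.002, 0.0022], "twist": [0, 0, 0], "jaw": 0}, {"xyz": [0.001, -0.004, 0.0045], "twist": [0, 0, 0], "jaw": 0}, {"xyz": [0.001, -0.006, 0.0067], "twist": [0, 0, 0], "jaw": 0}, {"xyz": [0.001, -0.008, 0.009], "twist": [0, 0, 0], "jaw": 0}, {"xyz": [0.001, -0.01, 0.0112], "twist": [0, 0, 0], "jaw": 0}, {"xyz": [0.001, -0.012, 0.0135], "twist": [0, 0, 0], "jaw": 0}, {"xyz": [0.001, -0.0145, 0.0165], "twist": [0, 0, 0], "jaw": 0}, {"xyz": [0.001, -0.017, 0.0195], "twist": [0, 0, 0], "jaw": 0}])

```text
clock: 7.3
tcp_pos: [0.5197, -0.1175, 0.0201]
orientation: [-0.421, 0.905, -0.053, 0.025]
wrist_force: [-1.0, -7.1, -0.4]
finger_gap: 0.0
```

```bash
python3 - <<'E'
from h import *
c=cam('side'); save(c,'s6.png',(210,130,350,250),5); goal([-.01,0.001,.022],50)
I=toI(pts(c)); x,y,z=I[...,0],I[...,1],I[...,2]
for n,s in(('L',1),('R',-1)):
    b=(z>.055)&(z<.078)&(s*y<.042)&(s*y>.01)&(x<-.03)&(x>-.09); print(n,b.sum(),np.percentile(I[b],[5,50,95],axis=0).round(4).tolist() if b.sum() else '')
E
```

```text
t 7.35 I [-0.0808  0.0003  0.0203] xyz [-0.0008 -0.0468  0.0531] twist [ 0.0004 -0.0011 -0.0005] F [ 0.2 -1.2 -0.5] gap -0.0002
L 33 [[-0.0754, 0.0156, 0.056], [-0.0686, 0.0183, 0.0673], [-0.0566, 0.0244, 0.0746]]
R 38 [[-0.075, -0.0254, 0.0565], [-0.0667, -0.0205, 0.0683], [-0.056, -0.0151, 0.0737]]
```

View pics/s6.png

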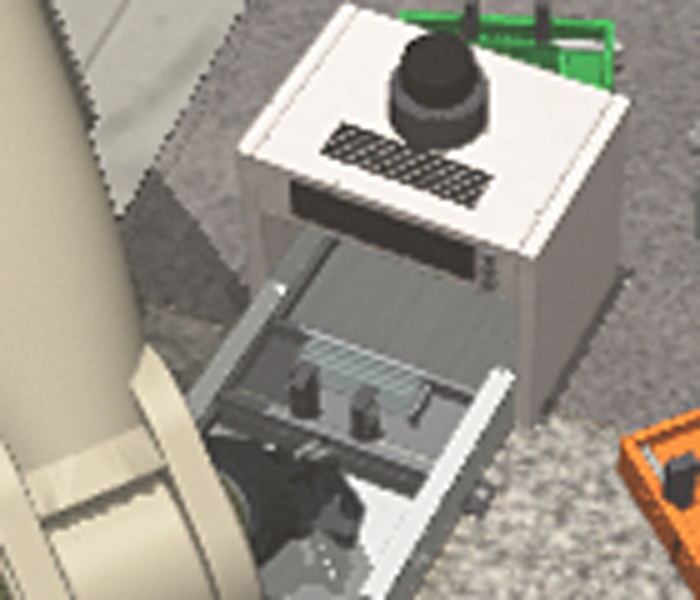

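The carriage runs straight, with both paddles at equal x, at about 7 N. I continue to the hood mouth.

>>> servo_tool(targets=[{"xyz": [0, -0.004, 0.0045], "twist": [0, 0, 0], "jaw": 0}, {"xyz": [0, -0.008, 0.009], "twist": [0, 0, 0], "jaw": 0}, {"xyz": [0, -0.012, 0.0138], "twist": [0, 0, 0], "jaw": 0}, {"xyz": [0, -0.016, 0.0184], "twist": [0, 0, 0], "jaw": 0}, {"xyz": [0, -0.02, 0.023], "twist": [0, 0, 0], "jaw": 0}, {"xyz": [0, -0.024, 0.0276], "twist": [0, 0, 0], "jaw": 0}, {"xyz": [0, -0.028, 0.0322], "twist": [0, 0, 0], "jaw": 0}, {"xyz": [0, -0.032, 0.0368], "twist": [0, 0, 0], "jaw": 0}, {"xyz": [0, -0.036, 0.0414], "twist": [0, 0, 0], "jaw": 0}, {"xyz": [0, -0.039, 0.0449], "twist": [0, 0, 0], "jaw": 0}, {"xyz": [0, -0.042, 0.0483], "twist": [0, 0, 0], "jaw": 0}])

```text
clock: 8.27
tcp_pos: [0.5275, -0.0538, 0.0212]
orientation: [-0.421, 0.905, -0.052, 0.025]
wrist_force: [-0.2, -7.6, -2.4]
finger_gap: 0.0
```

```bash
python3 - <<'E'
from h import *
goal([.01,0.001,.022],50)
c=cam('side'); save(c,'s7.png',(210,110,350,230),5); goal([.01,0.001,.022],50)
E
```

```text
t 8.2667 I [-0.0177 -0.0003  0.0212] xyz [-0.0014 -0.0184  0.0207] twist [ 0.0016 -0.0019  0.0002] F [-0.2 -7.6 -2.4] gap 0.0
t 8.3167 I [-0.0165  0.      0.0216] xyz [-0.001  -0.0174  0.02  ] twist [ 0.0002 -0.0012 -0.0001] F [ 0.3 -2.  -0.5] gap -0.0001
```

View pics/s7.png

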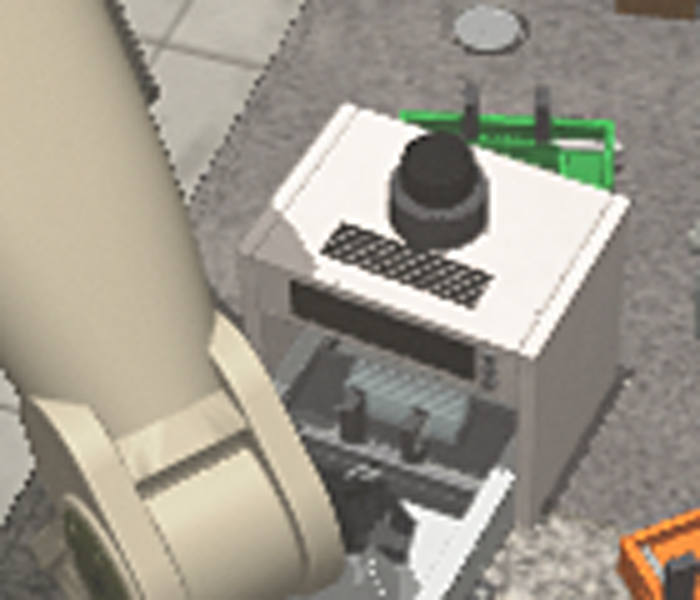

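>>> servo_tool(targets=[{"xyz": [0, -0.002, 0.0023], "twist": [0, 0, 0], "jaw": 0}, {"xyz": [0, -0.004, 0.0045], "twist": [0, 0, 0], "jaw": 0}, {"xyz": [-0.0005, -0.006, 0.0068], "twist": [0, 0, 0], "jaw": 0}, {"xyz": [-0.0005, -0.0075, 0.0085], "twist": [0, 0, 0], "jaw": 0}, {"xyz": [-0.0005, -0.009, 0.0103], "twist": [0, 0, 0], "jaw": 0}, {"xyz": [-0.0005, -0.01, 0.0115], "twist": [0, 0, 0], "jaw": 0}, {"xyz": [-0.0005, -0.011, 0.0126], "twist": [0, 0, 0], "jaw": 0}])

```text
clock: 8.9
tcp_pos: [0.5288, -0.037, 0.0217]
orientation: [-0.421, 0.905, -0.053, 0.025]
wrist_force: [0.8, -7.5, -2.1]
finger_gap: -0.0
```

>>> servo_tool(targets=[{"xyz": [0, -0.00065, 0.00077], "twist": [0, 0, 0], "jaw": 0}, {"xyz": [0, -0.0013, 0.0015], "twist": [0, 0, 0], "jaw": 0}, {"xyz": [0, -0.002, 0.0023], "twist": [0, 0, 0], "jaw": 0}, {"xyz": [0, -0.0026, 0.003], "twist": [0, 0, 0], "jaw": 0}])

```text
clock: 9.23
tcp_pos: [0.5292, -0.0331, 0.0217]
orientation: [-0.422, 0.905, -0.053, 0.025]
wrist_force: [0.2, -6.6, -2.5]
finger_gap: -0.0
```

>>> servo_tool(targets=[{"xyz": [0, -0.00065, 0.00077], "twist": [0, 0, 0], "jaw": 0}, {"xyz": [0, -0.0013, 0.0015], "twist": [0, 0, 0], "jaw": 0}, {"xyz": [0, -0.002, 0.0023], "twist": [0, 0, 0], "jaw": 0}, {"xyz": [0, -0.0026, 0.003], "twist": [0, 0, 0], "jaw": 0}])

```text
clock: 9.57
tcp_pos: [0.5297, -0.0292, 0.0218]
orientation: [-0.421, 0.905, -0.053, 0.025]
wrist_force: [0.5, -8.3, -1.5]
finger_gap: 0.0003
```

>>> servo_tool(targets=[{"xyz": [0, -0.00065, 0.00077], "twist": [0, 0, 0], "jaw": 0}, {"xyz": [0, -0.0013, 0.0015], "twist": [0, 0, 0], "jaw": 0}, {"xyz": [0, -0.002, 0.0023], "twist": [0, 0, 0], "jaw": 0}, {"xyz": [0, -0.0026, 0.003], "twist": [0, 0, 0], "jaw": 0}])

```text
clock: 9.9
tcp_pos: [0.5301, -0.0254, 0.0218]
orientation: [-0.421, 0.905, -0.053, 0.025]
wrist_force: [0.9, -8.2, -1.3]
finger_gap: 0.0004
```

>>> servo_tool(targets=[{"xyz": [0, -0.00065, 0.00077], "twist": [0, 0, 0], "jaw": 0}, {"xyz": [0, -0.0013, 0.0015], "twist": [0, 0, 0], "jaw": 0}, {"xyz": [0, -0.002, 0.0023], "twist": [0, 0, 0], "jaw": 0}, {"xyz": [0, -0.0026, 0.003], "twist": [0, 0, 0], "jaw": 0}])

```text
clock: 10.23
tcp_pos: [0.5295, -0.0221, 0.0215]
orientation: [-0.42, 0.905, -0.053, 0.024]
wrist_force: [-5.7, -15.5, -1.9]
finger_gap: -0.0002
```

Resistance has doubled. I hold still and look before pushing any more.

>>> servo_tool(targets=[{"xyz": [0, 0, 0], "twist": [0, 0, 0], "jaw": 0}, {"xyz": [0, 0, 0], "twist": [0, 0, 0], "jaw": 0}])

```text
clock: 10.4
tcp_pos: [0.5293, -0.022, 0.0215]
orientation: [-0.421, 0.905, -0.053, 0.024]
wrist_force: [-4.7, -12.5, -1.7]
finger_gap: 0.0002
```

```bash
python3 - <<'E'
from h import *
c=cam('side'); save(c,'s8.png',(245,150,345,230),7); goal([.015,0.0,.022],50); print(env.get_state()['ft_torque'])
I=toI(pts(c)); x,y,z=I[...,0],I[...,1],I[...,2]
b=(z>.035)&(z<.08)&(abs(y)<.075)&(x>0)&(x<.12); vv,uu=np.where(b)
o=np.c_[uu,vv,(I[b]*1000).round(),np.array(c['color'])[b].sum(-1)].astype(int); print(len(o)); print(o[::3].tolist())
E
```

```text
t 10.45 I [0.0141 0.0015 0.0214] xyz [ 0.0015 -0.001   0.0003] twist [ 0.0028  0.0006 -0.0021] F [ -5.1 -13.5  -1.5] gap 0.0
[-2.56610225  0.74309018  0.61502221]
245
[[274, 177, 53, 71, 49, 348], [275, 178, 58, 71, 38, 217], [283, 181, 58, 42, 38, 262], [286, 181, 37, 20, 71, 220], [286, 182, 32, 18, 73, 197], [289, 182, 55, 19, 48, 379], [285, 183, 29, 19, 71, 210], [288, 183, 56, 23, 40, 358], [291, 183, 55, 12, 47, 421], [284, 184, 24, 20, 71, 212], [287, 184, 36, 16, 60, 213], [292, 184, 60, 12, 37, 410], [295, 184, 59, 0, 44, 414], [285, 185, 22, 16, 71, 207], [291, 185, 56, 13, 36, 386], [294, 185, 58, 3, 39, 403], [297, 185, 39, -16, 69, 218], [285, 186, 23, 16, 65, 206], [295, 186, 56, -1, 37, 379], [298, 186, 35, -22, 71, 203], [283, 187, 22, 23, 58, 203], [286, 187, 27, 16, 55, 199], [296, 187, 28, -18, 72, 207], [299, 187, 34, -25, 69, 255], [302, 187, 56, -25, 46, 418], [284, 188, 24, 21, 51, 203], [287, 188, 33, 15, 44, 197], [297, 188, 25, -23, 73, 207], [301, 188, 56, -22, 39, 403], [304, 188, 59, -31, 40, 407], [281, 189, 28, 34, 36, 261], [285, 189, 20, 16, 54, 201]
[... 780 characters left out ...]
, 15, 38, 299], [289, 196, 13, -1, 36, 262], [294, 196, 19, -16, 37, 252], [297, 196, 22, -24, 38, 258], [300, 196, 28, -32, 36, 265], [289, 197, 5, -5, 42, 402], [298, 197, 20, -29, 39, 265], [301, 197, 20, -39, 44, 254], [312, 197, 32, -70, 46, 322], [298, 198, 14, -32, 41, 239], [302, 198, 20, -42, 40, 258], [305, 198, 25, -50, 39, 270], [302, 199, 16, -44, 41, 252], [305, 199, 20, -53, 40, 251], [308, 199, 26, -60, 39, 260], [301, 200, 13, -42, 38, 240], [305, 200, 19, -53, 38, 254], [308, 200, 21, -62, 40, 249], [311, 200, 26, -70, 39, 383], [307, 201, 16, -62, 41, 239], [310, 201, 15, -72, 48, 356], [308, 202, 16, -65, 37, 240], [309, 203, 6, -72, 48, 527], [309, 204, 3, -74, 48, 726]]
```

View pics/s8.png

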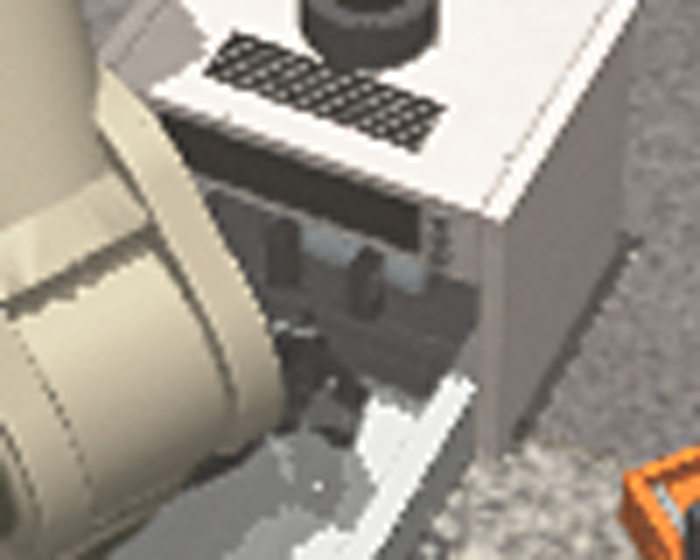

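The carriage sits square in the hood, with both paddles at x of about 20–40 mm, so the rear is at about 16 mm and the front at about 86 mm. That fits a possible stop, but a cocked jam could feel the same. I back off, re-centre 1.5 mm and feel again.

>>> servo_tool(targets=[{"xyz": [0, 0.002, -0.0023], "twist": [0, 0, 0], "jaw": 0}, {"xyz": [0.001, 0.005, -0.006], "twist": [0, 0, 0], "jaw": 0}, {"xyz": [0.0015, 0.005, -0.006], "twist": [0, 0, 0], "jaw": 0}, {"xyz": [0.0015, 0.005, -0.006], "twist": [0, 0, 0], "jaw": 0}])

```text
clock: 10.78
tcp_pos: [0.5304, -0.0274, 0.0225]
orientation: [-0.423, 0.904, -0.053, 0.024]
wrist_force: [-0.2, 1.1, 0.1]
finger_gap: 0.0002
```

```bash
python3 - <<'E'
from h import *
cam('side'); goal([.012,-0.0005,.022],50)
E
```

```text
t 10.8333 I [ 0.0091 -0.      0.0225] xyz [ 0.0005 -0.0015  0.0026] twist [-0.0028  0.0003 -0.0022] F [ 0.2  0.4 -0.5] gap -0.0001
```

>>> servo_tool(targets=[{"xyz": [0, -0.0013, 0.0015], "twist": [0, 0, 0], "jaw": 0}, {"xyz": [0, -0.002, 0.0023], "twist": [0, 0, 0], "jaw": 0}, {"xyz": [0, -0.0026, 0.003], "twist": [0, 0, 0], "jaw": 0}, {"xyz": [0, -0.0032, 0.0038], "twist": [0, 0, 0], "jaw": 0}])

```text
clock: 11.17
tcp_pos: [0.5308, -0.0224, 0.0224]
orientation: [-0.423, 0.904, -0.053, 0.024]
wrist_force: [-2.2, -6.5, 2.0]
finger_gap: -0.0001
```

>>> servo_tool(targets=[{"xyz": [0, -0.0006, 0.0008], "twist": [0, 0, 0], "jaw": 0}, {"xyz": [0, -0.0006, 0.0008], "twist": [0, 0, 0], "jaw": 0}])

```text
clock: 11.33
tcp_pos: [0.5311, -0.0225, 0.0223]
orientation: [-0.422, 0.905, -0.053, 0.024]
wrist_force: [-2.1, -5.2, 0.5]
finger_gap: -0.0001
```

>>> servo_tool(targets=[{"xyz": [0, -0.0006, 0.0008], "twist": [0, 0, 0], "jaw": 0}, {"xyz": [0, -0.0006, 0.0008], "twist": [0, 0, 0], "jaw": 0}])

```text
clock: 11.5
tcp_pos: [0.5312, -0.0223, 0.0222]
orientation: [-0.421, 0.905, -0.053, 0.024]
wrist_force: [-4.4, -9.5, 1.1]
finger_gap: 0.0001
```

>>> servo_tool(targets=[{"xyz": [0, -0.0006, 0.0008], "twist": [0, 0, 0], "jaw": 0}, {"xyz": [0, -0.0006, 0.0008], "twist": [0, 0, 0], "jaw": 0}])

```text
clock: 11.67
tcp_pos: [0.5314, -0.0222, 0.022]
orientation: [-0.421, 0.905, -0.053, 0.024]
wrist_force: [-5.4, -12.7, 1.1]
finger_gap: 0.0
```

>>> servo_tool(targets=[{"xyz": [0.0005, -0.0006, 0.0008], "twist": [0, 0, 0], "jaw": 0}, {"xyz": [0.001, -0.0013, 0.0015], "twist": [0, 0, 0], "jaw": 0}, {"xyz": [0.001, -0.002, 0.0023], "twist": [0, 0, 0], "jaw": 0}, {"xyz": [0.001, -0.002, 0.0023], "twist": [0, 0, 0], "jaw": 0}])

```text
clock: 12.0
tcp_pos: [0.5327, -0.0221, 0.0213]
orientation: [-0.418, 0.907, -0.053, 0.024]
wrist_force: [-9.9, -25.8, 3.3]
finger_gap: 0.0001
```

```bash
python3 - <<'E'
from h import *
cs=[cam('side') for _ in range(4)]; goal([.012,-0.0005,.022],50); c=cs[0]
I=np.nanmedian([toI(pts(k)) for k in cs],0); x,y,z=I[...,0],I[...,1],I[...,2]
for n,s in(('L',1),('R',-1)):
    b=(z>.05)&(z<.078)&(s*y<.032)&(s*y>.012)&(x<.045)&(x>.01); print(n,b.sum(),np.percentile(I[b],[5,50,95],axis=0).round(4).tolist())
b=(z>.036)&(z<.046)&(x>.005)&(x<.03)&(abs(y)<.065)
print('rear edge fit',np.polyfit(y[b],x[b],1))
for lo,hi in((-.065,-.045),(-.045,-.025),(-.01,.02),(.02,.06)):
    m=(z>.01)&(z<.038)&(y>lo)&(y<hi)&(x>-.005)&(x<.03); print(lo,m.sum(),np.percentile(x[m],[10,30,50]).round(4) if m.sum() else'')
E
```

```text
t 12.2 I [ 0.0144 -0.0019  0.0213] xyz [-0.0014  0.001  -0.0023] twist [ 0.008  -0.0013 -0.0011] F [-10.7 -25.5   3.5] gap -0.0001
L 33 [[0.0211, 0.0158, 0.0529], [0.0271, 0.0185, 0.0662], [0.0359, 0.0239, 0.0729]]
R 33 [[0.0222, -0.0251, 0.0519], [0.0267, -0.0224, 0.0664], [0.037, -0.0166, 0.073]]
rear edge fit [-0.0099075   0.02016236]
-0.065 33 [0.0166 0.0173 0.0176]
-0.045 34 [0.0171 0.0176 0.018 ]
-0.01 27 [0.0127 0.0176 0.0182]
0.02 1 [0.0193 0.0193 0.0193]
```

The rear edge is square, and it doesn't move from 12 to 27 N. To tell the stop from a jam, I back off and feel again 6 mm to either side of centre, which is within the safe 10 mm.

>>> servo_tool(targets=[{"xyz": [0, 0.003, -0.0035], "twist": [0, 0, 0], "jaw": 0}, {"xyz": [0, 0.006, -0.0075], "twist": [0, 0, 0], "jaw": 0}, {"xyz": [0.005, 0.007, -0.0085], "twist": [0, 0, 0], "jaw": 0}, {"xyz": [0.005, 0.007, -0.0085], "twist": [0, 0, 0], "jaw": 0}, {"xyz": [0.005, 0.005, -0.0063], "twist": [0, 0, 0], "jaw": 0}, {"xyz": [0.005, 0.0035, -0.0045], "twist": [0, 0, 0], "jaw": 0}, {"xyz": [0.005, 0.0025, -0.003], "twist": [0, 0, 0], "jaw": 0}, {"xyz": [0.005, 0.0015, -0.0018], "twist": [0, 0, 0], "jaw": 0}, {"xyz": [0.005, 0.0015, -0.0018], "twist": [0, 0, 0], "jaw": 0}])

```text
clock: 12.95
tcp_pos: [0.5375, -0.0228, 0.0219]
orientation: [-0.42, 0.906, -0.052, 0.024]
wrist_force: [-6.5, -19.7, 2.9]
finger_gap: 0.0002
```

>>> servo_tool(targets=[{"xyz": [0, 0.003, -0.0035], "twist": [0, 0, 0], "jaw": 0}, {"xyz": [0, 0.005, -0.006], "twist": [0, 0, 0], "jaw": 0}, {"xyz": [-0.005, 0.005, -0.006], "twist": [0, 0, 0], "jaw": 0}, {"xyz": [-0.01, 0.005, -0.006], "twist": [0, 0, 0], "jaw": 0}, {"xyz": [-0.01, 0.005, -0.006], "twist": [0, 0, 0], "jaw": 0}, {"xyz": [-0.01, 0.003, -0.004], "twist": [0, 0, 0], "jaw": 0}, {"xyz": [-0.01, 0.002, -0.0023], "twist": [0, 0, 0], "jaw": 0}, {"xyz": [-0.01, 0.001, -0.001], "twist": [0, 0, 0], "jaw": 0}, {"xyz": [-0.01, 0, 0], "twist": [0, 0, 0], "jaw": 0}, {"xyz": [-0.01, 0, 0], "twist": [0, 0, 0], "jaw": 0}])

```text
clock: 13.78
tcp_pos: [0.5275, -0.0216, 0.0217]
orientation: [-0.42, 0.906, -0.053, 0.024]
wrist_force: [-6.8, -17.5, 1.9]
finger_gap: -0.0002
```

```bash
python3 - <<'E'
from h import *
goal([.012,-0.0005,.022],50)
E
```

```text
t 13.7833 I [0.0143 0.0033 0.0217] xyz [ 0.0038  0.0013 -0.0019] twist [ 0.0051 -0.0003 -0.0005] F [ -6.8 -17.5   1.9] gap -0.0002
```

On both sides the tip stops at imager x = 14.3 mm, the same as on centre, so this is the rigid backstop and the carriage is square to it. I withdraw along the channel, then up.

>>> servo_tool(targets=[{"xyz": [0, 0.002, -0.0023], "twist": [0, 0, 0], "jaw": 0}, {"xyz": [0, 0.005, -0.006], "twist": [0, 0, 0], "jaw": 0}, {"xyz": [0.002, 0.013, -0.0153], "twist": [0, 0, 0], "jaw": 0}, {"xyz": [0.003, 0.026, -0.031], "twist": [0, 0, 0], "jaw": 0}, {"xyz": [0.003, 0.039, -0.046], "twist": [0, 0, 0], "jaw": 0}, {"xyz": [0.003, 0.052, -0.062], "twist": [0, 0, 0], "jaw": 0}, {"xyz": [0.003, 0.065, -0.0785], "twist": [0, 0, 0], "jaw": 0}, {"xyz": [0.003, 0.055, -0.1], "twist": [0, 0, 0], "jaw": 0}, {"xyz": [0.003, 0.04, -0.12], "twist": [0, 0, 0], "jaw": 0}, {"xyz": [0.003, 0.025, -0.14], "twist": [0, 0, 0], "jaw": 0}, {"xyz": [0.003, 0.025, -0.14], "twist": [0, 0, 0], "jaw": 0}])

```text
clock: 14.7
tcp_pos: [0.5176, -0.144, 0.0967]
orientation: [-0.422, 0.905, -0.053, 0.026]
wrist_force: [0.3, 0.5, -0.0]
finger_gap: -0.0001
```

```bash
python3 - <<'E'
from h import *
c=cam('side'); goal([.012,-0.0005,.022],50); save(c,'s9.png',(195,130,345,310),3.3)
W=pts(c);I=toI(W); x,y,z=I[...,0],I[...,1],I[...,2]
for n,s in(('L',1),('R',-1)):
    b=(z>.05)&(z<.078)&(s*y<.032)&(s*y>.012)&(x<.045)&(x>.01); print(n,b.sum(),np.percentile(I[b],[5,50,95],axis=0).round(4).tolist())
for lo,hi in((-.065,-.045),(-.045,-.025),(-.01,.02),(.02,.06)):
    m=(z>.01)&(z<.038)&(y>lo)&(y<hi)&(x>-.005)&(x<.03); print(lo,m.sum(),np.percentile(x[m],[10,30,50]).round(4) if m.sum() else'')
for u,v in((227,280),(270,284),(277,347)): print(W[v,u].round(3))
E
```

```text
t 14.75 I [-0.1078 -0.0004  0.0947] xyz [-0.0003 -0.0213  0.1385] twist [ 0.     -0.0029  0.0002] F [-0.7 -0.1 -0.1] gap -0.0
L 34 [[0.0211, 0.0155, 0.0512], [0.0256, 0.0191, 0.0649], [0.0366, 0.0239, 0.0746]]
R 37 [[0.0202, -0.0255, 0.0508], [0.0249, -0.0221, 0.0643], [0.0372, -0.0168, 0.0723]]
-0.065 28 [0.0158 0.0168 0.0177]
-0.045 38 [0.0158 0.0175 0.0186]
-0.01 54 [0.0156 0.0173 0.0181]
0.02 69 [0.0159 0.0169 0.0184]
[ 0.475 -0.354  0.042]
[ 0.596 -0.343  0.074]
[ 0.672 -0.494  0.077]
```

View pics/s9.png

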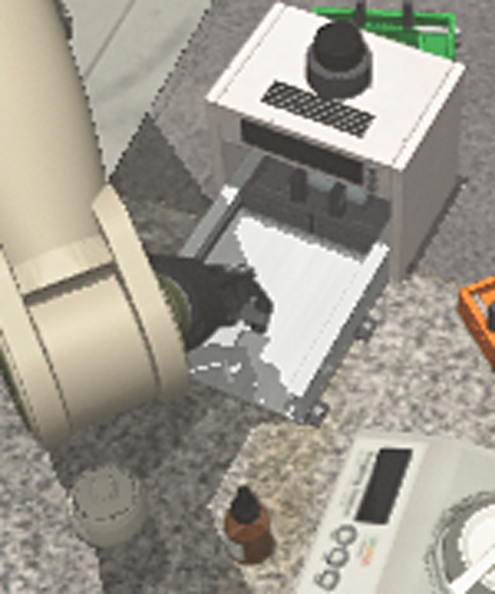

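The carriage stands square in the hood: its rear wall is at imager x of about 17 mm across the whole width, within the 12–36 mm home range. The hand is clear with zero force, and the bystanders have not moved. Handing in.

```bash
python3 - <<'E'
from h import *
print(env.hand_in())
E
```

```text
the job is handed in; nothing more can be done
None
```

The carriage is in the hood, resting square against what felt like the backstop, and I handed the job in at about 15 s of the 51 s allowed. No verdict was reported.

**What I did:** I pinched both catch paddles fully and drew the carriage about 42 mm toward the hood. I let go, then pushed it by its rear mark with the shut fingers leaned back 50°. Finally I withdrew the hand along the channel and up.

**Last checks:**
- **Home position:** the rear wall is level across its width at about 17 mm inside the hood, within the 12–36 mm home range.
- **Backstop:** I pressed on centre and about 6 mm to either side, with up to about 28 N. The tip stopped at the same depth (about 14.3 mm) each time, so I took it as the backstop and not a jam.
- **Surroundings:** the timer, dropper bottle and beaker read the same as at the start, within about 3 mm. The wrist force was back to zero.

**Not certain:**
- **Feeler:** its travel can't be read, so "home" rests on feel and position alone.
- **Sideways force:** while pressing on the stop I saw a sideways force of up to about 10 N. It is probably arm flex, but I did not explain it fully.
- **Pinch gap:** it read 38 mm where 40 mm was expected.

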